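# Load the parts washer, set its nozzle and shut the lid

### The arm

A 6-joint arm with a two-finger parallel gripper is mounted at the origin on the work surface. World frame = base frame: x ahead of the robot, y to its left, z up, the work surface at z = 0. Lengths are in mm, angles in degrees, forces in N, time in s.
With the tool pointing down it reaches from about 300 to 950 mm from the base axis. Payload 3.1 kg.
Tool frame: the origin (TCP) lies at the very end of the fingers, on their centre line; the grasp point (between the pads) lies 19 mm behind it; z points along the fingers, y is the line along which they close (so a half turn about z gives the same grasp; the last joint's range is limited). The gripper opens to 85 mm and grips with 20 to 120 N. Pads are 22 mm wide; open, the fingers measure 114 mm over their backs; the gripper's body (76 mm by 85 mm) begins 54 mm behind the grasp point. The pads swing forward as they close: fully open they stand 13 mm farther back than shut.
Start: joints at [-69.082, 17.653, 93.61, -0, 68.738, -3.994], TCP at [263.243, -566.864, 231.272] pointing down, gripper open.
Joint ranges: [-175.34, 175.34], [-45.06, 112.39], [2.9, 150.54], [-68.45, 248.45], [3.09, 151.38], [-168.51, 168.51]. Speed limits (degrees/s): [159.86, 159.86, 180, 180, 180, 180].

### API

Orientations are given as a 3x3 rotation matrix whose columns are the frame's x, y, z axes.
In Python, from cell import robot gives the robot as it stands.
- The arm moves only by the shell command python3 -m creep 'ROWS' [FORCE]. ROWS is a JSON object of lists of equal length, an entry for each row: "travel": the shift along the tool's x, y, z in m, a list of three; "spin": the turn about the tool's z in degrees; "fingers": the finger opening in m, from 0 to 0.0854. A call has 1 to 10 rows; each row shifts and turns the commanded pose from where the row before left it, along the tool's axes as they then stand; what a row does not reach is not made up. A row lasts 1/10 s, in which the tool goes at most 50 mm and 8.59 degrees, less where a joint would pass 70% of its speed; a pose out of reach is approached as far as the arm can. A call is refused whole if a number of a shift passes 0.05 or a number of a turn 8.59, either way. A call with a gripper value outside its range is refused whole. The fingers move at their own pace and stop on an object; FORCE is the grip in N (left out, the last holds). Time passes only in rows, so rows that do not move let the fingers close. It gives the time, the measured TCP pose, the force, the opening and the grip force at its end, in the units of the state.
- robot.get_state(): the state, without advancing time (a new reading comes with each control period).
- robot.grab_frame(name): name is "side" or "top"; returns (picture, depth): 400x640x3 uint8, red, green, blue; 400x640 float32, mm along the optical axis (not along the pixel's ray), 0 where there is no reading.
- robot.camera_info(name): a dict with "fx", "fy", "cx", "cy" (pixels), "extrinsics" (4x4, takes a point from world to camera coordinates). Camera axes: x right, y up, looking along -z (the intrinsics and any distortion apply to the point x, -y, -z); pixel columns grow to the right and rows downward; lengths in mm; the calibration is good to about 2 mm. A picture is of the moment at which its call begins. camera_info takes no time and is no camera call.
- robot.finish_job(): hands the job in; it is judged then, once.
The state is a dict: "clock": time; "joints": joint angles; "joint_velocities": joint speeds; "tau": joint torques, N m; "tool_pos": TCP position; "orientation": TCP orientation; "contact_force": force on the tool from outside, world axes, zero at the start; "ft_torque": the same for the moment, N m; "finger_gap": finger opening in mm; "finger_force": force on a finger pad.
Only numpy, scipy, OpenCV 4.12 (cv2) and the standard library are available. Lean on these libraries where they do the work, as an engineer would, in place of code of your own. Each camera call takes 0.05 s, during which the arm holds its last target. There are 200 camera calls.

### The job

Lift the washer's lid gently back onto its stop, then stand every dirty engine part on the bench (whichever are there of clutch drum, rocker cover, piston, cylinder head and sprocket) upright on the floor of the tub, the same way up as it stands now and none on top of another. When all are in, release the nozzle carriage's clamp lever, slide the carriage until the white line on it is level with the white line on the post beside the rail, clamp it again, and last lower the lid gently until it is fully shut. Never move the carriage while it is clamped, never slam the lid, and leave the tools, bottles, cup and spark plug where they are.

Things in the scene. Friction and masses are not known exactly. Their poses are not given: they have to be found in the camera images.
- tub: Parts washer: open steel tub, outside 250 (x) x 210 (y) mm, walls 70 high, 5 thick (wall at +x only 45 high), floor 6 thick. Fixed. Origin: under its centre, on the bench. Lid hinge on its +y side; nozzle rail on its +x side (away from the robot), along tub y at tub x = +170 mm. Each quarter of the floor (centres at x = +-55, y = +-50 mm) takes one part; fingers opening along x fit best.
- lid (a joint): Hinge of the tub's flat grey lid (250 x 210 x 6 mm, 0.5 kg): 0 = shut, 2.0 rad = leaning back on its stop, beyond upright, towards tub +y. Starts 0 to 0.2. Hinge friction (0.8 N m) holds it wherever it is left, so bring it all the way; about 6 N at the handle moves it. Slamming = coming into either stop (last 0.1 rad) faster than 1 rad/s, 0.25 m/s at the handle.
- lid_handle (a point): Middle of the lid's handle: round black bar, 12 mm thick, along tub x, between two side arms 120 mm apart; 43 mm from the bar's axis to the lid's edge, 255 mm to the hinge line. At lid angle a it lies at tub y = 107 - 255 cos a, z = 74 + 255 sin a (mm). Can be pinched from above across tub y at every angle; it turns between the fingers.
- lid_hinge (a point): A point on the lid's hinge line (parallel to tub x), at tub (0, 107, 74) mm.
- carriage (a joint): Slide of the nozzle carriage along the rail, 0 to 0.14 m, growing to tub +y; starts at 0 to 0.04. Friction 3 N; stays where left. Grey block 54 (x) x 100 (y) x 30 mm, top 71 mm above the bench, with a clamp lever at its -y end and an upright grip fin at its +y end. Move it only while the clamp is released.
- slide_grip (a point): Grip point on the carriage's black upright fin: 14 mm thick (tub x), 30 mm wide (tub y); top 16 mm above this point, carriage top 34 mm below it. Pinch it from above across tub x.
- pointer (a point): Top of the pointer, a white line on the carriage's +x face, at the middle of its length.
- mark: The mark: dark steel post on the bench just beyond the rail, 16 (x) x 30 (y) x 60 mm high, with a white line down its middle. Origin: on the bench, at the tub y of the white line; same axes as the tub. The carriage is at the mark when its pointer has the same tub y; at the start the mark lies on the carriage's +y side.
- clamp (a joint): Clamp lever on the carriage, turning about tub y: 0 = clamped (leaning to tub -x, towards the tub), 0.9 rad = released (leaning to tub +x). Stays where it is left (about 2 N at its grip moves it). Count it as clamped below 0.12, released above 0.78.
- clamp_grip (a point): Middle of the lever's T-grip: black round bar, 18 mm thick, 36 mm long along tub y, 70 mm from the pivot, which is 71 mm above the bench at tub x = +170 mm. At lever angle c it lies 70 sin(c - 0.45) mm in tub x from the pivot and 70 cos(c - 0.45) mm above it. Pinch it from above across tub x; it turns between the fingers. 60 mm in tub y from the grip fin.
- drum: Clutch drum to be washed: dark steel disc 78 mm across, 26 mm high, with a hub 26 mm across on top, reaching 58 mm; grip the hub. 0.45 kg. Origin: centre of its underside, z up the hub. May be absent.
- cover: Rocker cover to be washed: aluminium box 78 (x) x 50 (y) x 34 mm with small ribs on top up to 39 mm; grip across its y. 0.25 kg. Origin: centre of its underside. May be absent.
- piston: Piston to be washed: aluminium cylinder 54 mm across, 50 mm high, standing. 0.22 kg. Origin: centre of its underside. May be absent.
- head: Cylinder head to be washed: square aluminium base 76 x 76 x 10 mm with a finned block 70 (x) x 40 (y) mm on it (43 mm over the thin fins), top at 54 mm; grip the block across its y. 0.4 kg. Origin: centre of its underside. May be absent.
- sprocket: Sprocket to be washed: toothed steel disc 78 mm across, 8 mm thick, with a dark hub 32 mm across reaching 45 mm; grip the hub. 0.25 kg. Origin: centre of its underside. May be absent.
- hammer: Hammer lying on the bench, bystander.
- wrench: Wrench lying on the bench, bystander.
- screwdriver: Screwdriver lying on the bench, bystander.
- oil: Amber oil bottle, 60 mm across, 130 mm high, standing, bystander.
- grease: Steel can, 70 mm across, 75 mm high, standing, bystander.
- boltcup: White cup, 70 mm across, 70 mm high, standing, bystander.
- plug: Spark plug, 65 mm long, 22 mm thick, lying among the dirty parts: not one of the parts to wash, bystander.

How it is judged (in metres and radians):
On the way, in this order (a step that is already met when the one before it is completed fails the run):
1. the lid leans back on its stop (1.93 rad or more) (value of joint lid above 1.93 rad), for 0.2 s.
2. with the lid open, every part present stands in the tub (x of drum in the frame of tub between -0.115 and 0.115 m and y of drum in the frame of tub between -0.095 and 0.095 m and z of each of drum, cover, piston, head, sprocket in the frame of tub below 0.0105 m and angle between each of drum, cover, piston, head, sprocket's own z axis and vertical below 0.12 rad and x of cover in the frame of tub between -0.115 and 0.115 m and y of cover in the frame of tub between -0.095 and 0.095 m and x of piston in the frame of tub between -0.115 and 0.115 m and y of piston in the frame of tub between -0.095 and 0.095 m and x of head in the frame of tub between -0.115 and 0.115 m and y of head in the frame of tub between -0.095 and 0.095 m and x of sprocket in the frame of tub between -0.115 and 0.115 m and y of sprocket in the frame of tub between -0.095 and 0.095 m and value of joint lid above 1.7 rad), for 0.2 s.
3. the clamp lever is released (0.78 rad or more) (value of joint clamp above 0.78 rad), for 0.1 s.
4. the carriage's pointer is within 8 mm of the mark, clamp still released (y of pointer in the frame of mark between -0.008 and 0.008 m and value of joint clamp above 0.5 rad), for 0.2 s.
5. the clamp lever is clamped again (0.12 rad or less) with the carriage at the mark (y of pointer in the frame of mark between -0.008 and 0.008 m and value of joint clamp below 0.12 rad), for 0.1 s.
6. the lid is fully shut (0.04 rad or less) (value of joint lid below 0.04 rad), for 0.2 s.
At the end, for the whole second after the job is handed in: The lid is shut to within 0.04 rad; the clamp lever is clamped (0.12 rad or less) with the pointer within 8 mm of the mark; every part present stands upright (within 0.12 rad) at rest flat on the tub's floor (underside centre less than 10.5 mm above the bench, inside the walls) (all of step 5 and value of joint lid below 0.04 rad and x of drum in the frame of tub between -0.115 and 0.115 m and y of drum in the frame of tub between -0.095 and 0.095 m and z of each of drum, cover, piston, head, sprocket in the frame of tub below 0.0105 m and angle between each of drum, cover, piston, head, sprocket's own z axis and vertical below 0.12 rad and x of cover in the frame of tub between -0.115 and 0.115 m and y of cover in the frame of tub between -0.095 and 0.095 m and x of piston in the frame of tub between -0.115 and 0.115 m and y of piston in the frame of tub between -0.095 and 0.095 m and x of head in the frame of tub between -0.115 and 0.115 m and y of head in the frame of tub between -0.095 and 0.095 m and x of sprocket in the frame of tub between -0.115 and 0.115 m and y of sprocket in the frame of tub between -0.095 and 0.095 m and linear speed of each of drum, cover, piston, head, sprocket below 0.03 m/s); the robot touches nothing.
It fails at once if the lid is slammed: it reaches its stop or the tub (last 0.1 rad) faster than 1 rad/s ((value of joint lid below 0.1 rad and velocity of joint lid below -1 rad/s) or (value of joint lid above 1.9 rad and velocity of joint lid above 1 rad/s)).
It fails at once if the carriage is moved (faster than 40 mm/s) while clamped (value of joint clamp below 0.3 rad and (velocity of joint carriage above 0.04 m/s or velocity of joint carriage below -0.04 m/s)).
It fails at once if a bystander is moved more than 60 mm (distance of any of hammer, wrench, screwdriver, oil, grease, boltcup, plug from where it was at the start of the episode above 0.06 m).
Of drum, cover, piston, head, sprocket only 2 to 4 are there at a start; the rules pass over those that are not, and their reading is None.
At some moment in a run one of drum, cover, piston, head, sprocket may be knocked a few centimetres aside while the robot is not near it.
It also fails if it takes over 210 s, if anything falls off the work surface, if the arm or the gripper's body presses on something with over 40 N, if the wrist force passes 120 N, or if a joint passes its speed limit or range.

## Working session

There is one attempt and no reset: what is moved stays moved. The work goes in short steps, Python scripts to look and compute and a shell command to move; the robot and the scene stay as the last step left them, time stands still between calls to the robot, and variables do not carry over. Pictures are saved under pics/ and viewed, at most 14 in all, crops included, and the job is handed in when it is done.

```bash
ls; mkdir -p pics; cat > h.py <<'E'
import numpy as np, cv2, json
from cell import robot
def grab(n):
    im,d=robot.grab_frame(n); np.savez(f'/tmp/{n}.npz',im=im,d=d); return im,d
def w(n,u,v,d=None,z=None):
    "pixel->world, by depth d or on plane z"
    c=robot.camera_info(n); E=np.array(c['extrinsics']); R=E[:3,:3];t=E[:3,3]
    ray=np.array([(u-c['cx'])/c['fx'],-(v-c['cy'])/c['fy'],-1.0])
    o=-R.T@t; r=R.T@ray
    s=(z-o[2])/r[2] if z is not None else d
    return o+s*r
def cloud(n,d):
    c=robot.camera_info(n); E=np.array(c['extrinsics']); R=E[:3,:3];t=E[:3,3]
    v,u=np.mgrid[:d.shape[0],:d.shape[1]]
    p=np.stack([(u-c['cx'])/c['fx']*d,-(v-c['cy'])/c['fy']*d,-d],-1)
    return (p-t)@R
E
python3 - <<'E'
from h import *
for n in('side','top'):
    im,d=grab(n); cv2.imwrite(f'pics/{n}0.png',im[...,::-1])
    print(n,{k:np.round(v,2).tolist() for k,v in robot.camera_info(n).items()})
s=robot.get_state(); print({k:np.round(v,3).tolist() for k,v in s.items()})
E
```

```text
pics
side {'fx': 374.99, 'fy': 374.99, 'cx': 317.04, 'cy': 198.63, 'extrinsics': [[-0.99, -0.11, -0.02, 542.15], [0.05, -0.61, 0.79, -201.22], [-0.1, 0.78, 0.62, -817.63], [0.0, 0.0, 0.0, 1.0]]}
top {'fx': 500.73, 'fy': 500.73, 'cx': 326.45, 'cy': 198.07, 'extrinsics': [[-0.02, -1.0, -0.01, -92.95], [0.98, -0.02, 0.18, -563.98], [-0.18, -0.0, 0.98, -1438.72], [0.0, 0.0, 0.0, 1.0]]}
{'clock': 0.1, 'joints': [-69.084, 17.7, 93.682, 0.001, 68.738, -3.991], 'joint_velocities': [0.104, -0.114, -0.309, 0.048, 0.121, -0.026], 'tau': [0.0, -41.641, -27.764, -0.0, 0.004, 0.0], 'tool_pos': [262.955, -566.168, 230.159], 'orientation': [[0.907, 0.421, -0.001], [0.421, -0.907, 0.002], [0.0, -0.002, -1.0]], 'contact_force': [0.473, -0.12, 0.45], 'ft_torque': [-0.045, 0.013, 0.008], 'finger_force': 0.0, 'finger_gap': 85.625}
```

View pics/top0.png

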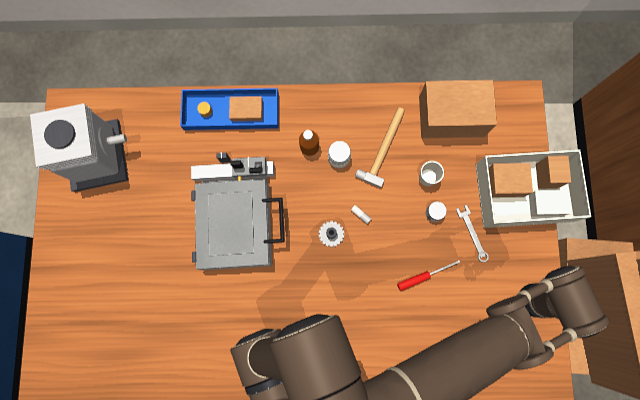

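View pics/side0.png

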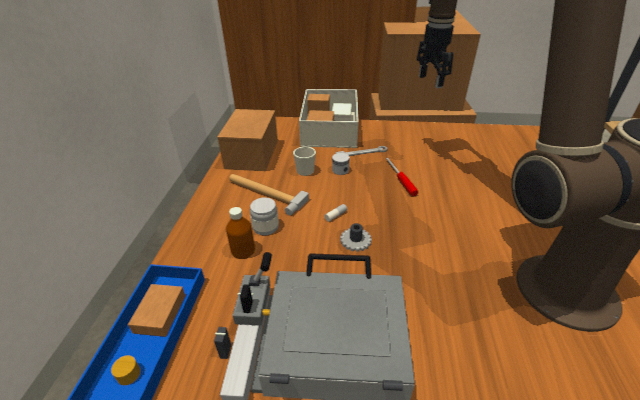

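The top view shows the tub with its lid at about (232,222), handle (281,220), carriage lever (257,163), sprocket (331,233), piston (437,211), and plug (361,214). I see only two parts, the sprocket and the piston. Next I'll enlarge both views to measure.

```bash
python3 - <<'E'
from h import *
im=np.load('/tmp/top.npz')['im']; c=im[140:280,180:360]; cv2.imwrite('pics/topc.png',cv2.resize(c,None,fx=4,fy=4,interpolation=cv2.INTER_CUBIC)[...,::-1])
im=np.load('/tmp/side.npz')['im']; c=im[130:400,200:430]; cv2.imwrite('pics/sidec.png',cv2.resize(c[100:],None,fx=3.4,fy=3.4,interpolation=cv2.INTER_CUBIC)[...,::-1])
d=np.load('/tmp/top.npz')['d']; P=cloud('top',d)
def near(u0,u1,v0,v1,zl,zh,nm):
    p=P[v0:v1,u0:u1].reshape(-1,3); p=p[(p[:,2]>zl)&(p[:,2]<zh)]
    if len(p):
        (cx,cy),r=cv2.minEnclosingCircle(p[:,:2].astype(np.float32)); print(nm,len(p),'med',p.mean(0).round(1),'min',p.min(0).round(1),'max',p.max(0).round(1),'circ',round(cx),round(cy),round(r))
near(315,350,215,250,3,15,'sprdisc'); near(315,350,215,250,35,55,'sprhub')
near(425,450,198,225,40,60,'pist'); near(425,450,198,225,5,80,'pist all')
near(195,272,178,272,60,110,'lid'); near(272,292,190,250,50,130,'handle')
near(185,280,145,180,55,140,'carr');near(185,280,145,180,85,140,'high')
p=P[185:265,200:268].reshape(-1,3);A=np.c_[p[:,:2],np.ones(len(p))];k=np.linalg.lstsq(A,p[:,2],rcond=None)[0];print('lid plane',k, np.std(A@k-p[:,2]))
print('bench',P[300,150],P[100,350])
E
```

```text
sprdisc 404 med [ 461.5 -114.9    7.3] min [ 414.4 -169.1    3. ] max [518.  -64.8  14.5] circ 465 -117 70
sprhub 90 med [ 459.7 -114.    44.1] min [ 444.3 -128.4   39. ] max [473.8 -98.8  51.6] circ 460 -114 16
pist 266 med [ 519.5 -428.4   48.7] min [ 493.  -455.9   40.2] max [ 547.  -401.4   57.5] circ 521 -429 28
pist all 329 med [ 518.1 -427.    43.2] min [ 492.2 -476.     5. ] max [ 559.8 -400.1   57.5] circ 517 -437 44
lid 6277 med [484.7 174.3  82. ] min [357.6  58.   60.1] max [626.1 285.7  99.3] circ 487 176 162
handle 254 med [490.6  33.8  90. ] min [427.  21.  80.] max [559.4  56.8 100.1] circ 493 45 67
carr 659 med [657.6 135.2  79.4] min [615.8  78.5  55. ] max [705.4 226.9 140. ] circ 658 154 84
high 144 med [646.  132.6 118. ] min [615.8  80.2  85.1] max [664.1 176.1 140. ] circ 641 128 50
lid plane [-2.10562557e-01 -4.57038128e-01  2.66320754e+02] 85.42036213331534
bench [272.08732095 429.57378479  -4.3524092 ] [ 8.90339805e+02 -1.81805262e+02 -2.24173048e-01]
```

View pics/topc.png

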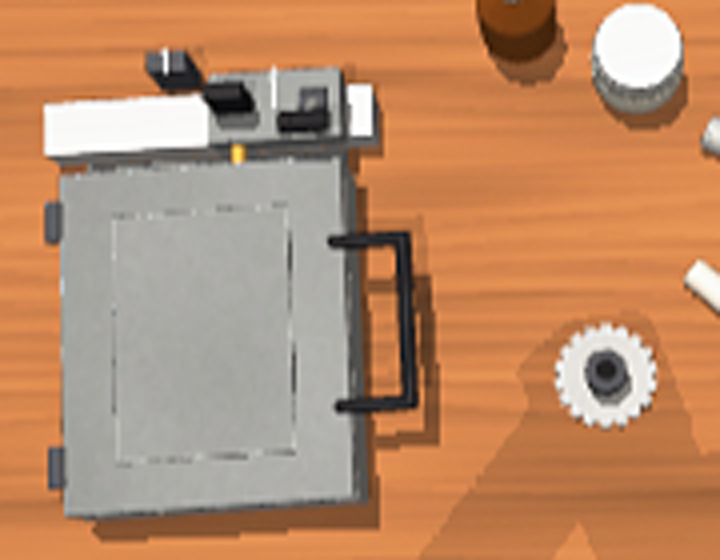

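View pics/sidec.png

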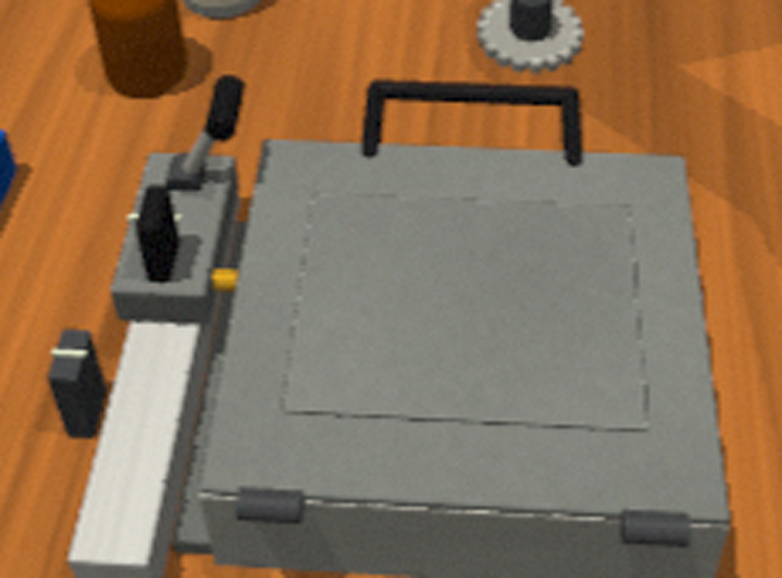

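```bash
python3 - <<'E'
from h import *
P=cloud('top',np.load('/tmp/top.npz')['d'])
p=P[182:270,192:272].reshape(-1,3); p=p[(p[:,2]>66)&(p[:,2]<105)&(p[:,1]>60)]
for _ in range(4):
    A=np.c_[p[:,:2],np.ones(len(p))];k=np.linalg.lstsq(A,p[:,2],rcond=None)[0];r=A@k-p[:,2];p=p[abs(r)<6]
print('plane',k,r.std(),len(p)); print('lidrect',cv2.minAreaRect(p[:,:2].astype(np.float32)))
T=lambda u,v,z:print((u,v),w('top',180+u/4,140+v/4,z=z).round(1), 'cloud',P[int(140+v/4),int(180+u/4)].round(1))
print('bar');T(407,240,94);T(413,400,94)
print('hinges at z77');T(53,222,77);T(56,468,77)
print('lid corners');T(65,172,80);T(65,515,80);T(352,158,88);T(366,497,88)
print('lever grip');T(280,122,134);T(327,122,134)
print('fin top');T(232,92,121);T(208,88,121);T(255,100,121)
print('pointer top');T(275,68,71);T(274,108,71)
print('mark top');T(165,50,60);T(165,72,60)
S=lambda u,v,z:print((u,v),w('side',200+u/3.4,230+v/3.4,z=z).round(1))
print('side: mark');S(53,352,60);S(88,353,60)
print('pointer');S(130,217,71);S(180,217,71)
print('bar');S(377,90,94);S(573,97,94)
print('hinges');S(270,505,74);S(656,527,74)
print('lever grip');S(230,78,134);S(225,135,134)
print('fin top');S(155,188,121)
E
```

```text
plane [ 2.90777294e-03 -4.90884591e-02  8.95258687e+01] 2.751525714328706 5699
lidrect ((486.0122375488281, 174.93165588378906), (250.3892364501953, 229.7880096435547), 1.8701516389846802)
bar
(407, 240) [551.   27.5  94. ] cloud [551.9  30.   89.6]
(413, 400) [435.1  23.   94. ] cloud [435.2  23.9  92.3]
hinges at z77
(53, 222) [571.8 288.8  77. ] cloud [572.9 289.1  78.9]
(56, 468) [392.  280.6  77. ] cloud [392.2 281.3  74.4]
lid corners
(65, 172) [608.5 280.4  80. ] cloud [625.6 301.8   3.5]
(65, 515) [358.3 272.2  80. ] cloud [361.  275.9  69.2]
(352, 158) [613.8  68.4  88. ] cloud [636.9  79.9  -6.5]
(366, 497) [367.3  56.8  88. ] cloud [372.   66.4  17. ]
lever grip
(280, 122) [630.3 114.1 134. ] cloud [629.3 112.5 144. ]
(327, 122) [629.8  80.7 134. ] cloud [628.3  81.2 146. ]
fin top
(232, 92) [656.3 151.  121. ] cloud [657.7 152.  115.6]
(208, 88) [659.6 168.4 121. ] cloud [660.6 169.2 117.1]
(255, 100) [650.1 134.4 121. ] cloud [663.4 145.4  70. ]
pointer top
(275, 68) [687.5 128.4  71. ] cloud [706.6 142.    1.8]
(274, 108) [656.7 128.7  71. ] cloud [657.4 130.7  68.3]
mark top
(165, 50) [705.9 213.4  60. ] cloud [725.4 227.8  -2.1]
(165, 72) [688.8 213.   60. ] cloud [689.  213.9  59.2]
side: mark
(53, 352) [706.7 213.8  60. ]
(88, 353) [687.7 212.5  60. ]
pointer
(130, 217) [686.1 131.   71. ]
(180, 217) [657.1 128.2  71. ]
bar
(377, 90) [552.5  39.4  94. ]
(573, 97) [432.8  33.8  94. ]
hinges
(270, 505) [572.3 289.9  74. ]
(656, 527) [391.9 281.4  74. ]
lever grip
(230, 78) [632.7  75.4 134. ]
(225, 135) [626.1 118.3 134. ]
fin top
(155, 188) [659.7 147.9 121. ]
```

```bash
cat >> h.py <<'E'
th=np.radians(2.3); O=np.array([487,175,0.]); Rt=np.array([[np.cos(th),-np.sin(th),0],[np.sin(th),np.cos(th),0],[0,0,1]])
def tub(x,y,z): return O+Rt@np.array([x,y,z])
def totub(p): return Rt.T@(np.asarray(p)-O)
def delta(target,yaw=None):
    "shift in tool axes (mm) to world TCP target; spin to bring tool x to world yaw (deg)"
    s=robot.get_state(); R=np.array(s['orientation']); d=R.T@(np.array(target)-s['tool_pos'])
    a=np.degrees(np.arctan2(R[1,0],R[0,0])); print('tool dxyz',d.round(1),'tool-x yaw',a.round(2), 'spin',None if yaw is None else round(a-yaw,2),'tcp tub',totub(s['tool_pos']).round(1))
E
python3 -m creep '{"travel":[[0,0,0],[0,0,0],[0,0,0],[0,0,0]],"spin":[7.5,7.5,7.5,0],"fingers":[0.0854,0.0854,0.0854,0.0854]}'
python3 - <<'E'
from h import *
delta(tub(0,-149,200),2.3)
E
```

```text
clock: 0.5
tool_pos: [263.1, -566.4, 230.6]
orientation: [[0.999, 0.042, -0.0], [0.042, -0.999, 0.001], [-0.0, -0.001, -1.0]]
contact_force: [0.0, 0.7, 0.2]
finger_gap: 85.0
finger_force: 0.0
tool dxyz [ 254.8 -582.2   31.2] tool-x yaw 2.43 spin 0.13 tcp tub [-253.5 -731.8  230.6]
```

```bash
python3 -m creep '{"travel":[[0.014,-0.032,0],[0.014,-0.032,0],[0.014,-0.032,0],[0.014,-0.032,0],[0.014,-0.032,0],[0.014,-0.032,0],[0.014,-0.032,0],[0.014,-0.032,0],[0.014,-0.032,0],[0.014,-0.032,0]],"spin":[0,0,0,0,0,0,0,0,0,0],"fingers":[0.05,0.05,0.05,0.05,0.05,0.05,0.05,0.05,0.05,0.05]}' >/dev/null
python3 -m creep '{"travel":[[0.014,-0.032,0],[0.014,-0.032,0],[0.014,-0.032,0],[0.014,-0.032,0],[0.014,-0.032,0],[0.014,-0.032,0],[0.014,-0.032,0],[0.014,-0.032,0],[0,0,0],[0,0,0]],"spin":[0,0,0,0,0,0,0,0,0,0],"fingers":[0.05,0.05,0.05,0.05,0.05,0.05,0.05,0.05,0.05,0.05]}'
python3 - <<'E'
from h import *
delta(tub(0,-148,86-19),2.3)
im,d=grab('top');P=cloud('top',d)
im,d=grab('side'); c=im[170:330,250:450]; cv2.imwrite('pics/s2.png',cv2.resize(c,None,fx=3.5,fy=3.5,interpolation=cv2.INTER_CUBIC)[...,::-1])
E
```

```text
clock: 2.5
tool_pos: [490.5, 19.6, 230.9]
orientation: [[0.999, 0.046, -0.001], [0.046, -0.999, -0.001], [-0.001, 0.0, -1.0]]
contact_force: [0.2, 0.6, -0.0]
finger_gap: 49.5
finger_force: 0.0
tool dxyz [  3.   -7.4 163.9] tool-x yaw 2.64 spin 0.34 tcp tub [  -2.8 -155.4  230.9]
```

View pics/s2.png

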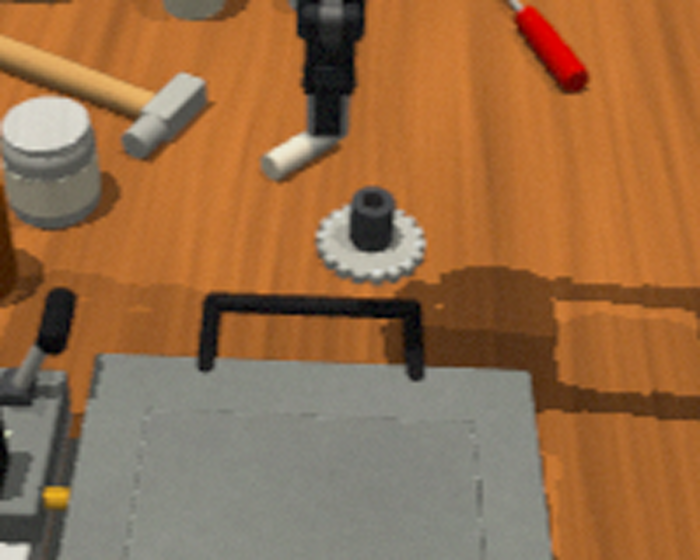

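The gripper hangs over the bar, whose ends are at crop pixels (210,303) and (415,308), and the sprocket hub is at (372,200). Lowering onto the bar.

```bash
python3 -m creep '{"travel":[[0.003,-0.007,0.02],[0,0,0.02],[0,0,0.02],[0,0,0.02],[0,0,0.02],[0,0,0.02],[0,0,0.02],[0,0,0.015],[0,0,0.008],[0,0,0]],"spin":[0.3,0,0,0,0,0,0,0,0,0],"fingers":[0.036,0.036,0.036,0.036,0.036,0.036,0.036,0.036,0.036,0.036]}'
python3 -m creep '{"travel":[[0,0,0],[0,0,0],[0,0,0],[0,0,0],[0,0,0],[0,0,0]],"spin":[0,0,0,0,0,0],"fingers":[0,0,0,0,0,0]}' 25
python3 - <<'E'
from h import *
delta(tub(0,-148,86-19),2.3)
E
```

```text
clock: 3.6
tool_pos: [492.2, 25.4, 67.3]
orientation: [[0.999, 0.036, -0.003], [0.036, -0.999, -0.0], [-0.003, -0.0, -1.0]]
contact_force: [-0.5, 0.1, 0.4]
finger_gap: 36.0
finger_force: 0.0
clock: 4.2
tool_pos: [493.6, 31.0, 69.0]
orientation: [[0.999, 0.034, 0.001], [0.034, -0.999, 0.008], [0.001, -0.008, -1.0]]
contact_force: [-0.1, 16.8, -2.7]
finger_gap: 11.1
finger_force: 26.2
tool dxyz [-0.8  3.9  1.9] tool-x yaw 1.92 spin -0.38 tcp tub [   0.8 -144.1   69. ]
```

```bash
sed -i 's/O=np.array(\[487,175,0.\])/O=np.array([487,178.7,0.])/' h.py; python3 - <<'E'
from h import *
a=np.r_[np.linspace(.055,1.755,35),np.linspace(1.755,2.015,10)[1:]]
y=np.round(107-255*np.cos(a)); z=np.round(255*np.sin(a)+74)
print([(int(-p),int(-q)) for p,q in zip(np.diff(y),np.diff(z))])
E
```

```text
[(-1, -13), (-2, -12), (-2, -13), (-3, -12), (-4, -13), (-4, -12), (-5, -11), (-5, -12), (-6, -11), (-6, -11), (-7, -11), (-8, -10), (-8, -10), (-8, -10), (-9, -9), (-10, -8), (-9, -9), (-11, -7), (-10, -7), (-11, -7), (-11, -6), (-12, -5), (-12, -5), (-12, -4), (-12, -4), (-12, -3), (-13, -3), (-13, -1), (-12, -1), (-13, -1), (-13, 0), (-12, 1), (-13, 1), (-13, 2), (-7, 2), (-7, 1), (-7, 2), (-7, 2), (-7, 3), (-7, 2), (-7, 3), (-7, 3), (-7, 3)]
```

```bash
F='"spin":[0,0,0,0,0,0,0,0,0,0],"fingers":[0,0,0,0,0,0,0,0,0,0]'
python3 -m creep '{"travel":[[0,-0.005,-0.002],[0,-0.001,-0.013],[0,-0.002,-0.012],[0,-0.002,-0.013],[0,-0.003,-0.012],[0,-0.004,-0.013],[0,-0.004,-0.012],[0,-0.005,-0.011],[0,-0.005,-0.012],[0,-0.006,-0.011]],"spin":[-0.3,0,0,0,0,0,0,0,0,0],"fingers":[0,0,0,0,0,0,0,0,0,0]}' 35
python3 -m creep '{"travel":[[0,-0.006,-0.011],[0,-0.007,-0.011],[0,-0.008,-0.010],[0,-0.008,-0.010],[0,-0.008,-0.010],[0,-0.009,-0.009],[0,-0.010,-0.008],[0,-0.009,-0.009],[0,-0.011,-0.007],[0,-0.010,-0.007]],"spin":[0,0,0,0,0,0,0,0,0,0],"fingers":[0,0,0,0,0,0,0,0,0,0]}'
python3 - <<'E'
from h import *
delta(tub(0,107-255*np.cos(1.005),55+255*np.sin(1.005)),2.3)
E
```

```text
clock: 5.2
tool_pos: [492.0, 61.9, 180.8]
orientation: [[0.999, 0.043, 0.0], [0.043, -0.999, -0.004], [0.0, 0.004, -1.0]]
contact_force: [0.3, -8.0, -3.9]
finger_gap: 10.8
finger_force: 34.0
clock: 6.2
tool_pos: [488.1, 146.0, 274.7]
orientation: [[0.999, 0.043, 0.0], [0.043, -0.999, -0.009], [0.0, 0.009, -1.0]]
contact_force: [-2.9, -12.9, 8.6]
finger_gap: 10.7
finger_force: 34.5
tool dxyz [ 0.2 -3.1  4.5] tool-x yaw 2.45 spin 0.15 tcp tub [-2.000e-01 -3.270e+01  2.747e+02]
```

```bash

python3 -m creep '{"travel":[[0,-0.012,-0.006],[0,-0.012,-0.004],[0,-0.012,-0.004],[0,-0.012,-0.004],[0,-0.012,-0.003],[0,-0.012,-0.003],[0,-0.013,-0.002],[0,-0.013,-0.001],[0,-0.012,-0.001],[0,-0.013,-0.001]],"spin":[0,0,0,0,0,0,0,0,0,0],"fingers":[0,0,0,0,0,0,0,0,0,0]}' 35
python3 -m creep '{"travel":[[0,-0.013,0],[0,-0.012,0.001],[0,-0.013,0.001],[0,-0.013,0.002],[0,-0.007,0.002],[0,-0.007,0.001],[0,-0.007,0.002],[0,-0.007,0.002],[0,-0.007,0.003],[0,-0.007,0.002]],"spin":[0,0,0,0,0,0,0,0,0,0],"fingers":[0,0,0,0,0,0,0,0,0,0]}'
python3 - <<'E'
from h import *
delta(tub(0,107-255*np.cos(1.92),55+255*np.sin(1.92)),2.3)
E
python3 -m creep '{"travel":[[0,-0.007,0.003],[0,-0.007,0.003],[0,-0.007,0.003],[0,-0.007,0.003],[0,0,0],[0,0,0],[0,0,0]],"spin":[0,0,0,0,0,0,0],"fingers":[0,0,0,0,0,0,0]}'
python3 - <<'E'
from h import *
delta(tub(0,107-255*np.cos(2),55+255*np.sin(2)),2.3)
E
```

```text
clock: 7.2
tool_pos: [482.4, 273.3, 313.0]
orientation: [[0.999, 0.042, 0.004], [0.042, -0.999, 0.003], [0.004, -0.003, -1.0]]
contact_force: [-13.0, -5.6, 32.6]
finger_gap: 10.2
finger_force: 39.6
clock: 8.2
tool_pos: [477.7, 372.2, 296.0]
orientation: [[0.999, 0.043, 0.003], [0.043, -0.999, 0.017], [0.004, -0.016, -1.0]]
contact_force: [-10.8, 4.9, 25.4]
finger_gap: 10.5
finger_force: 40.7
tool dxyz [ 1.5 -0.5  1.4] tool-x yaw 2.47 spin 0.17 tcp tub [ -1.5 193.7 296. ]
clock: 8.9
tool_pos: [477.0, 391.8, 287.1]
orientation: [[0.999, 0.042, 0.002], [0.042, -0.999, -0.001], [0.002, 0.001, -1.0]]
contact_force: [-15.3, -15.7, 41.0]
finger_gap: 10.8
finger_force: 42.9
tool dxyz [1.5 0.2 0.3] tool-x yaw 2.43 spin 0.13 tcp tub [ -1.5 213.3 287.1]
```

```bash

python3 -m creep '{"travel":[[0,0.001,-0.005],[0,0.002,-0.005],[0,0,0],[0,0,0],[0,0,0],[0,0,0],[0,0,-0.01],[0,0,-0.02],[0,0,-0.03],[0,0,-0.03]],"spin":[0,0,0,0,0,0,0,0,0,0],"fingers":[0,0,0.04,0.04,0.04,0.04,0.04,0.04,0.04,0.04]}'
python3 - <<'E'
from h import *
im,d=grab('top');P=cloud('top',d)
cv2.imwrite('pics/t3.png',im[...,::-1])
s,ds=grab('side')
for nm,(u0,u1,v0,v1),zl,zh in(('sprhub',(310,360,210,255),35,52),('pist',(420,455,195,230),42,60)):
    p=P[v0:v1,u0:u1].reshape(-1,3);p=p[(p[:,2]>zl)&(p[:,2]<zh)]
    print(nm,len(p),p.mean(0).round(1),p.min(0).round(1),p.max(0).round(1))
E
```

```text
clock: 9.9
tool_pos: [478.1, 389.9, 373.1]
orientation: [[0.999, 0.042, -0.001], [0.042, -0.999, -0.001], [-0.001, 0.001, -1.0]]
contact_force: [0.3, 0.3, -0.1]
finger_gap: 40.2
finger_force: 0.0
sprhub 91 [ 459.6 -113.9   43.7] [ 444.7 -128.5   36.3] [473.9 -98.8  51.8]
pist 260 [ 519.3 -428.6   48.9] [ 492.7 -456.2   42.1] [ 546.9 -401.3   55.6]
```

View pics/t3.png

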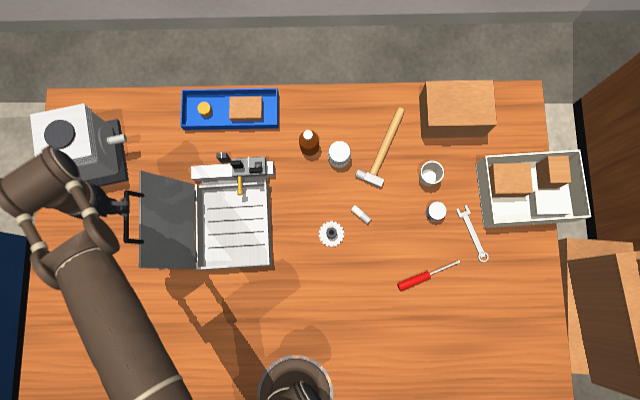

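The lid leans back on its stop. The tub is empty, and the only two parts are the sprocket (331,233) and the piston (437,211). Turning the gripper 90° so the fingers open along tub x.

```bash
python3 - <<'E'
from h import *
print(np.round(robot.get_state()['joints'],1))
E
python3 -m creep '{"travel":[[0,0.05,0],[0,0.05,0],[0,0.05,0],[0,0.05,0],[0,0.05,0],[0,0.05,0],[0,0.05,0],[0,0.05,0],[0,0.05,0],[0,0.05,0]],"spin":[0,0,0,0,0,0,0,0,0,0],"fingers":[0.06,0.06,0.06,0.06,0.06,0.06,0.06,0.06,0.06,0.06]}'
python3 - <<'E'
from h import *
print(np.round(robot.get_state()['joints'],1)); delta([460,-114,150],92.3)
E
```

```text
[ 35.2  11.4  84.5   0.   83.5 122.7]
clock: 11.0
tool_pos: [498.8, -111.5, 371.9]
orientation: [[0.999, 0.042, -0.0], [0.042, -0.999, 0.0], [-0.0, -0.0, -1.0]]
contact_force: [0.7, 0.3, -0.1]
finger_gap: 60.0
finger_force: 0.0
[-17.5  -0.9  98.6   0.   82.3  70.1]
tool dxyz [-38.8   1.  222. ] tool-x yaw 2.4 spin -89.9 tcp tub [ 1.000e-01 -2.904e+02  3.719e+02]
```

```bash

python3 -m creep '{"travel":[[-0.039,0.001,0],[0,0,0.02],[0,0,0.02],[0,0,0.02],[0,0,0.02],[0,0,0.02],[0,0,0.02],[0,0,0.02],[0,0,0.02],[0,0,0.02]],"spin":[-8.5,-8.5,-8.5,-8.5,-8.5,-8.5,-8.5,-8.5,-8.5,-8.5],"fingers":[0.06,0.06,0.06,0.06,0.06,0.06,0.06,0.06,0.06,0.06]}' > /dev/null
python3 -m creep '{"travel":[[0,0,0.03],[0,0,0.02],[0,0,0.02],[0,0,0],[0,0,0]],"spin":[-4.9,0,0,0,0],"fingers":[0.06,0.06,0.06,0.06,0.06]}'
python3 - <<'E'
from h import *
delta([460,-114,14],92.3)
P=cloud('top',grab('top')[1]); p=P[218:250,310:352].reshape(-1,3);q=p[(p[:,2]>38)&(p[:,2]<50)];print(len(q),q.mean(0).round(1),q.min(0),q.max(0))
P=cloud('side',grab('side')[1]); p=P[215:250,338:376].reshape(-1,3);q=p[(p[:,2]>41)&(p[:,2]<50)];print(len(q),q.mean(0).round(1),q.min(0),q.max(0))
E
```

```text
clock: 12.5
tool_pos: [460.0, -112.1, 122.0]
orientation: [[-0.04, 0.999, -0.001], [0.999, 0.04, 0.0], [0.001, -0.001, -1.0]]
contact_force: [1.3, -0.2, -0.1]
finger_gap: 60.1
finger_force: 0.0
tool dxyz [-2.00e+00  1.00e-01  1.08e+02] tool-x yaw 92.31 spin 0.01 tcp tub [ -38.7 -289.5  122. ]<stdin>:3: RuntimeWarning: Mean of empty slice.
  ret = um.true_divide(
Traceback (most recent call last):
ValueError: zero-size array to reduction operation minimum which has no identity
```

```bash
python3 - <<'E'
from h import *
d=np.load('/tmp/side.npz')['d']
# t0-lid-open side frame overwritten now; use current
P=cloud('side',d); p=P[215:255,335:378].reshape(-1,3)
for a,b in((38,50),(4,12)):
    q=p[(p[:,2]>a)&(p[:,2]<b)];print(a,len(q),q.mean(0).round(1),q.min(0).round(1),q.max(0).round(1))
print(w('side',250+372.5/3.5-.36,170+203/3.5-.36,z=45),'hub top centre')
print(w('side',250+318/3.5-.36,170+240/3.5-.36,z=8),w('side',250+425/3.5-.36,170+243/3.5-.36,z=8),'disc ends')
E
```

```text
<stdin>:6: RuntimeWarning: Mean of empty slice.
  ret = um.true_divide(
Traceback (most recent call last):
ValueError: zero-size array to reduction operation minimum which has no identity
```

```bash
python3 - <<'E'
from h import *
print(w('side',250+372.5/3.5-.36,170+197/3.5-.36,z=45),'hub top centre')
print(w('side',250+318/3.5-.36,170+240/3.5-.36,z=8),w('side',250+425/3.5-.36,170+243/3.5-.36,z=8),'disc ends')
E
```

```text
[ 461.04521822 -118.82283915   45.        ] hub top centre
[ 498.34254504 -110.02174829    8.        ] [ 421.59932423 -114.14087502    8.        ] disc ends
```

```bash

python3 -m creep '{"travel":[[-0.002,0,0.02],[0,0,0.02],[0,0,0.02],[0,0,0.02],[0,0,0.012],[0,0,0.01],[0,0,0.006],[0,0,0]],"spin":[0,0,0,0,0,0,0,0],"fingers":[0.06,0.06,0.06,0.06,0.06,0.06,0.06,0.06]}'
python3 -m creep '{"travel":[[0,0,0],[0,0,0],[0,0,0],[0,0,0],[0,0,0],[0,0,0]],"spin":[0,0,0,0,0,0],"fingers":[0.02,0.02,0.02,0.02,0.02,0.02]}' 40
python3 -m creep '{"travel":[[0,0,-0.02],[0,0,-0.03],[0,0,-0.04],[0,0,-0.04],[0,0,-0.04],[0,0,0]],"spin":[0,0,0,0,0,0],"fingers":[0.02,0.02,0.02,0.02,0.02,0.02]}'
python3 - <<'E'
from h import *
delta(tub(-50,-48,150),92.3)
E
```

```text
clock: 13.35
tool_pos: [460.3, -114.1, 14.1]
orientation: [[-0.04, 0.999, -0.001], [0.999, 0.04, 0.0], [0.0, -0.0, -1.0]]
contact_force: [0.2, -0.0, -0.6]
finger_gap: 60.2
finger_force: 0.0
clock: 13.95
tool_pos: [461.5, -114.5, 15.2]
orientation: [[-0.04, 0.999, 0.002], [0.999, 0.04, -0.001], [-0.001, 0.002, -1.0]]
contact_force: [-0.1, 1.4, 5.8]
finger_gap: 30.8
finger_force: 40.1
clock: 14.55
tool_pos: [464.1, -115.5, 189.5]
orientation: [[-0.04, 0.999, 0.01], [0.999, 0.041, -0.004], [-0.004, 0.01, -1.0]]
contact_force: [1.5, -1.5, -2.0]
finger_gap: 31.0
finger_force: 40.6
tool dxyz [245.2 -15.6  38.3] tool-x yaw 92.32 spin 0.02 tcp tub [ -34.7 -293.   189.5]
```

```bash

python3 -m creep '{"travel":[[0.02,-0.002,0],[0.03,-0.002,0],[0.03,-0.002,0],[0.03,-0.002,0],[0.035,-0.002,0],[0.035,-0.002,0],[0.03,-0.002,0],[0.02,0,0],[0.015,0,0],[0,0,0]],"spin":[0,0,0,0,0,0,0,0,0,0],"fingers":[0.02,0.02,0.02,0.02,0.02,0.02,0.02,0.02,0.02,0.02]}'
python3 -m creep '{"travel":[[0,0,0.03],[0,0,0.03],[0,0,0.03],[0,0,0.02],[0,0,0.02],[0,0,0.01],[0,0,0.01],[0,0,0],[0,0,0]],"spin":[0,0,0,0,0,0,0,0,0],"fingers":[0.02,0.02,0.02,0.02,0.02,0.02,0.02,0.02,0.02]}'
python3 - <<'E'
from h import *
delta(tub(-50,-48,22),92.3)
E
```

```text
clock: 15.55
tool_pos: [434.3, 131.2, 181.9]
orientation: [[-0.043, 0.999, -0.005], [0.999, 0.043, -0.001], [-0.0, -0.005, -1.0]]
contact_force: [-0.1, 0.2, -3.3]
finger_gap: 30.8
finger_force: 40.5
clock: 16.45
tool_pos: [436.8, 130.0, 34.5]
orientation: [[-0.04, 0.999, 0.0], [0.999, 0.04, 0.0], [0.0, 0.0, -1.0]]
contact_force: [0.8, -0.4, -2.4]
finger_gap: 30.6
finger_force: 40.4
tool dxyz [-1.3  2.1 12.5] tool-x yaw 92.31 spin 0.01 tcp tub [-52.1 -46.7  34.5]
```

```bash

python3 -m creep '{"travel":[[0,0,0.006],[0,0,0.004],[0,0,0.003],[0,0,0.001],[0,0,0]],"spin":[0,0,0,0,0],"fingers":[0.02,0.02,0.02,0.02,0.02]}'
python3 -m creep '{"travel":[[0,0,0],[0,0,0],[0,0,0],[0,0,-0.01],[0,0,-0.03],[0,0,-0.05],[0,0,-0.05],[0,0,-0.05],[0,0,-0.02]],"spin":[0,0,0,0,0,0,0,0,0],"fingers":[0.055,0.055,0.055,0.055,0.055,0.07,0.08,0.08,0.08]}'
python3 - <<'E'
from h import *
delta([519.5,-428.5,200],92.3)
im,d=grab('top'); P=cloud('top',d); p=P[195:230,420:455].reshape(-1,3);q=p[(p[:,2]>42)&(p[:,2]<58)];print(len(q),q.mean(0).round(1),q.min(0).round(1),q.max(0).round(1))
E
```

```text
clock: 16.95
tool_pos: [436.7, 130.2, 21.2]
orientation: [[-0.041, 0.999, -0.0], [0.999, 0.041, -0.0], [-0.0, -0.0, -1.0]]
contact_force: [-3.0, -1.5, 5.7]
finger_gap: 31.2
finger_force: 41.1
clock: 17.85
tool_pos: [439.6, 130.7, 236.7]
orientation: [[-0.04, 0.999, 0.01], [0.999, 0.04, 0.002], [0.002, 0.011, -1.0]]
contact_force: [0.7, 0.7, 0.1]
finger_gap: 79.8
finger_force: 0.0
tool dxyz [-562.    56.8   36.4] tool-x yaw 92.31 spin 0.01 tcp tub [-49.3 -46.1 236.7]
258 [ 520.  -428.7   48.8] [ 494.4 -456.9   42.1] [ 546.2 -402.1   57.3]
```

```bash

python3 -m creep '{"travel":[[-0.04,0.005,0],[-0.05,0.005,0],[-0.05,0.005,0],[-0.05,0.005,0],[-0.05,0.005,0],[-0.05,0.005,0],[-0.05,0.005,0],[-0.05,0.005,0],[-0.05,0.005,0],[-0.05,0.005,0]],"spin":[0,0,0,0,0,0,0,0,0,0],"fingers":[0.074,0.074,0.074,0.074,0.074,0.074,0.074,0.074,0.074,0.074]}'
python3 -m creep '{"travel":[[-0.05,0.005,0],[-0.02,0.002,0],[0,0,0.04],[0,0,0.04],[0,0,0.03],[0,0,0.02],[0,0,0]],"spin":[0,0,0,0,0,0,0],"fingers":[0.074,0.074,0.074,0.074,0.074,0.074,0.074]}'
python3 - <<'E'
from h import *
delta([520,-428.5,12],92.3)
im,d=grab('side'); cv2.imwrite('pics/s4.png',cv2.resize(im[100:230,240:440],None,fx=3.5,fy=3.5)[...,::-1])
E
```

```text
clock: 18.9
tool_pos: [505.4, -357.1, 229.8]
orientation: [[-0.04, 0.999, -0.001], [0.999, 0.04, 0.001], [0.001, -0.001, -1.0]]
contact_force: [1.5, 0.5, 0.6]
finger_gap: 74.3
finger_force: 0.0
clock: 19.6
tool_pos: [512.6, -421.9, 95.2]
orientation: [[-0.04, 0.999, -0.007], [0.999, 0.04, 0.007], [0.007, -0.007, -1.0]]
contact_force: [-0.3, 1.0, -0.8]
finger_gap: 73.9
finger_force: 0.0
tool dxyz [-7.5  7.7 83.1] tool-x yaw 92.3 spin 0.0 tcp tub [   1.4 -601.1   95.2]
```

View pics/s4.png

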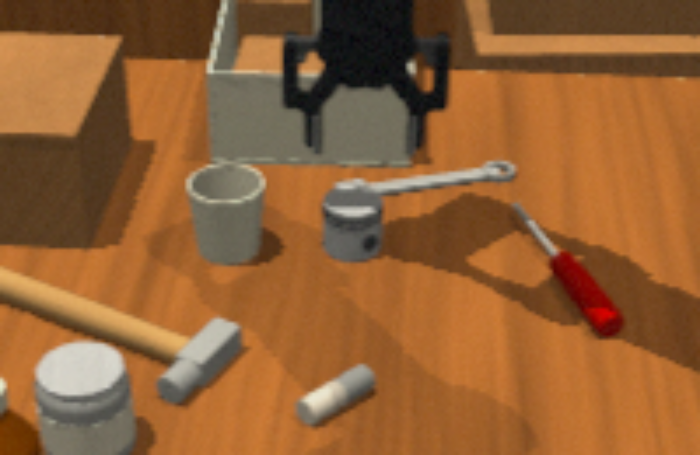

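The gripper is above the piston (352,220). The cup at (225,215) clears, and the wrench head lies behind the piston. Correcting the offset and lowering.

```bash

python3 -m creep '{"travel":[[-0.007,0.008,0],[0,0,0.02],[0,0,0.02],[0,0,0.015],[0,0,0.012],[0,0,0.009],[0,0,0.007],[0,0,0]],"spin":[0,0,0,0,0,0,0,0],"fingers":[0.074,0.074,0.074,0.074,0.074,0.074,0.074,0.074]}'
python3 -m creep '{"travel":[[0,0,0],[0,0,0],[0,0,0],[0,0,0],[0,0,0],[0,0,0]],"spin":[0,0,0,0,0,0],"fingers":[0.04,0.04,0.04,0.04,0.04,0.04]}' 40
python3 -m creep '{"travel":[[0,0,-0.02],[0,0,-0.03],[0,0,-0.04],[0,0,-0.05],[0,0,-0.04],[0,0,0]],"spin":[0,0,0,0,0,0],"fingers":[0.04,0.04,0.04,0.04,0.04,0.04]}'
python3 - <<'E'
from h import *
delta(tub(-50,48,190),92.3)
E
```

```text
clock: 20.45
tool_pos: [523.6, -431.0, 16.3]
orientation: [[-0.04, 0.999, -0.001], [0.999, 0.04, 0.001], [0.001, -0.001, -1.0]]
contact_force: [-0.5, 0.3, -0.7]
finger_gap: 74.2
finger_force: 0.0
clock: 21.05
tool_pos: [524.5, -432.0, 18.3]
orientation: [[-0.04, 0.999, 0.001], [0.999, 0.04, -0.001], [-0.001, 0.001, -1.0]]
contact_force: [-0.9, -0.6, 5.0]
finger_gap: 53.0
finger_force: 43.1
clock: 21.65
tool_pos: [527.8, -434.3, 205.0]
orientation: [[-0.04, 0.999, 0.011], [0.999, 0.04, -0.009], [-0.01, 0.01, -1.0]]
contact_force: [-0.3, -1.0, -0.8]
finger_gap: 52.7
finger_force: 43.0
tool dxyz [662.3 -66.2   8. ] tool-x yaw 92.31 spin 0.01 tcp tub [  16.2 -614.2  205. ]
```

```bash

python3 -m creep '{"travel":[[0.02,-0.002,0],[0.04,-0.004,0],[0.045,-0.005,0],[0.045,-0.005,0],[0.045,-0.005,0],[0.045,-0.005,0],[0.045,-0.005,0],[0.045,-0.005,0],[0.045,-0.005,0],[0.045,-0.005,0]],"spin":[0,0,0,0,0,0,0,0,0,0],"fingers":[0.04,0.04,0.04,0.04,0.04,0.04,0.04,0.04,0.04,0.04]}'
python3 -m creep '{"travel":[[0.045,-0.005,0],[0.045,-0.005,0],[0.045,-0.004,0],[0.045,-0.004,0],[0.03,-0.002,0],[0.02,0,0],[0.01,0,0],[0,0,0],[0,0,0]],"spin":[0,0,0,0,0,0,0,0,0],"fingers":[0.04,0.04,0.04,0.04,0.04,0.04,0.04,0.04,0.04]}'
python3 - <<'E'
from h import *
delta(tub(-50,48,25),92.3)
im,d=grab('top'); cv2.imwrite('pics/t5.png',cv2.resize(im[140:280,130:330],None,fx=4,fy=4)[...,::-1])
E
```

```text
clock: 22.65
tool_pos: [458.9, -11.4, 195.1]
orientation: [[-0.04, 0.999, -0.003], [0.999, 0.04, 0.001], [0.001, -0.003, -1.0]]
contact_force: [0.4, 0.5, -1.6]
finger_gap: 52.9
finger_force: 42.9
clock: 23.55
tool_pos: [430.8, 224.5, 196.2]
orientation: [[-0.04, 0.999, -0.002], [0.999, 0.04, -0.001], [-0.001, -0.002, -1.0]]
contact_force: [0.5, -0.0, -2.5]
finger_gap: 53.2
finger_force: 42.9
tool dxyz [  0.2   4.7 171.2] tool-x yaw 92.31 spin 0.01 tcp tub [-54.3  48.  196.2]
```

View pics/t5.png

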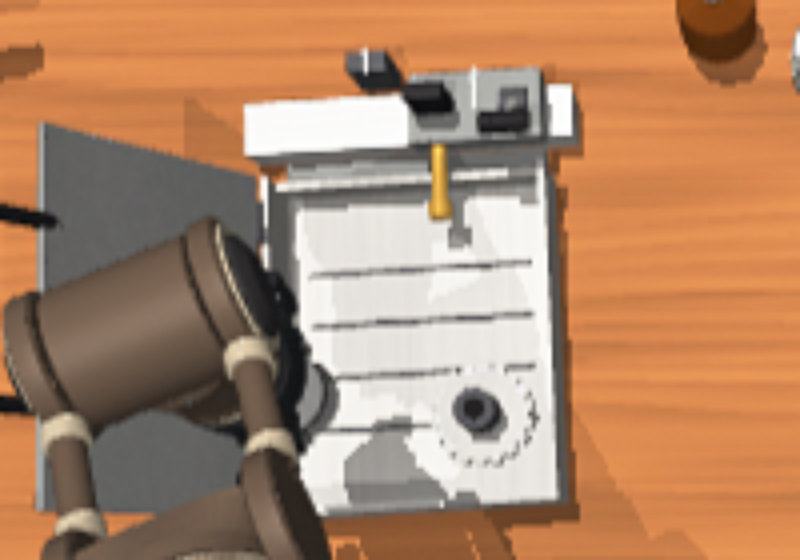

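The sprocket stands in the tub, hub at (478,410), and the piston is held clear at (318,395). Lowering it.

```bash

python3 -m creep '{"travel":[[0,0.003,0.02],[0,0,0.03],[0,0,0.03],[0,0,0.03],[0,0,0.025],[0,0,0.015],[0,0,0.01],[0,0,0],[0,0,0]],"spin":[0,0,0,0,0,0,0,0,0],"fingers":[0.04,0.04,0.04,0.04,0.04,0.04,0.04,0.04,0.04]}'

```

```text
clock: 24.5
tool_pos: [435.1, 225.3, 37.8]
orientation: [[-0.039, 0.999, 0.001], [0.999, 0.039, 0.0], [0.0, 0.001, -1.0]]
contact_force: [0.6, -0.5, -2.3]
finger_gap: 53.0
finger_force: 42.9
```

```bash

python3 -m creep '{"travel":[[0,0,0.006],[0,0,0.004],[0,0,0.003],[0,0,0.001],[0,0,0]],"spin":[0,0,0,0,0],"fingers":[0.04,0.04,0.04,0.04,0.04]}'
python3 -m creep '{"travel":[[0,0,0],[0,0,0],[0,0,0],[0,0,-0.01],[0,0,-0.03],[0,0,-0.04],[0,0,-0.05],[0,0,-0.05],[0,0,-0.02]],"spin":[0,0,0,0,0,0,0,0,0],"fingers":[0.066,0.07,0.07,0.07,0.07,0.07,0.07,0.07,0.07]}'
python3 - <<'E'
from h import *
delta(tub(170-30,-82,165),92.3)
im,d=grab('top'); P=cloud('top',d)
# fin and lever
for nm,zl,zh in(('high',95,150),):
    q=P[150:180,215:270].reshape(-1,3);q=q[(q[:,2]>zl)&(q[:,2]<zh)]
    for s in(q[q[:,1]<122],q[q[:,1]>=122]): print(len(s),s.mean(0).round(1),s.min(0).round(1),s.max(0).round(1))
E
```

```text
clock: 25.0
tool_pos: [434.6, 225.7, 24.2]
orientation: [[-0.041, 0.999, -0.0], [0.999, 0.041, -0.0], [-0.0, -0.0, -1.0]]
contact_force: [-1.3, -1.9, 4.5]
finger_gap: 53.3
finger_force: 43.6
clock: 25.9
tool_pos: [437.4, 226.8, 229.8]
orientation: [[-0.04, 0.999, 0.01], [0.999, 0.04, 0.004], [0.004, 0.01, -1.0]]
contact_force: [0.4, 0.9, 0.1]
finger_gap: 70.3
finger_force: 0.0
tool dxyz [-132.4  186.9   66.2] tool-x yaw 92.32 spin 0.02 tcp tub [-47.6  50.1 229.8]
87 [630.2  97.9 137.1] [621.3  80.3  97.5] [652.6 116.8 146.8]
72 [656.  158.9 114.6] [650.  144.7  95.1] [664.3 175.6 126.6]
```

```bash

python3 -m creep '{"travel":[[-0.022,0.031,0],[-0.022,0.031,0],[-0.022,0.031,0],[-0.022,0.031,0],[-0.022,0.031,0],[-0.022,0.031,0],[0,0,0],[0,0,0.03],[0,0,0],[0,0,0]],"spin":[0,0,0,0,0,0,0,0,0,0],"fingers":[0.04,0.04,0.04,0.04,0.04,0.04,0.04,0.04,0.04,0.04]}'
python3 - <<'E'
from h import *
delta(tub(139.5,-86,122),92.3)
E
```

```text
clock: 26.95
tool_pos: [623.8, 101.5, 192.1]
orientation: [[-0.041, 0.999, -0.004], [0.999, 0.041, -0.0], [-0.0, -0.004, -1.0]]
contact_force: [0.9, -0.3, -0.6]
finger_gap: 39.8
finger_force: 0.0
tool dxyz [-3.3  6.2 70.1] tool-x yaw 92.33 spin 0.03 tcp tub [133.6 -82.7 192.1]
```

```bash

python3 -m creep '{"travel":[[-0.003,0.005,0],[0,0,0.02],[0,0,0.02],[0,0,0.01],[0,0,0],[0,0,0]],"spin":[0,0,0,0,0,0],"fingers":[0.04,0.04,0.04,0.04,0.04,0.04]}'
python3 - <<'E'
from h import *
delta(tub(139.5,-86,122),92.3)
im,d=grab('side'); cv2.imwrite('pics/s6.png',cv2.resize(im[200:400,180:380],None,fx=3,fy=3)[...,::-1])
E
```

```text
clock: 27.55
tool_pos: [631.4, 98.5, 144.3]
orientation: [[-0.041, 0.999, 0.002], [0.999, 0.041, 0.0], [0.0, 0.002, -1.0]]
contact_force: [0.7, -0.1, 0.2]
finger_gap: 40.2
finger_force: 0.0
tool dxyz [-0.1 -1.6 22.3] tool-x yaw 92.32 spin 0.02 tcp tub [141.1 -85.9 144.3]
```

View pics/s6.png

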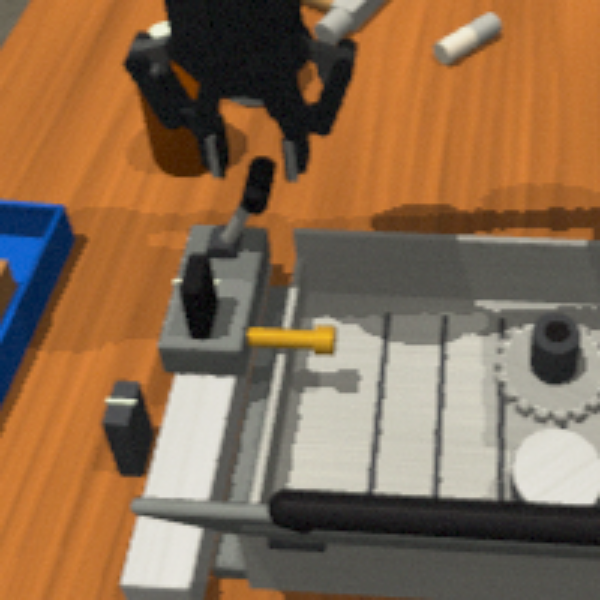

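The fingers at (215,150) and (295,150) straddle the lever grip (258,180), and both parts stand in the tub.

```bash

python3 -m creep '{"travel":[[0,-0.001,0.01],[0,0,0.008],[0,0,0.003],[0,0,0],[0,0,0],[0,0,0],[0,0,0],[0,0,0]],"spin":[0,0,0,0,0,0,0,0],"fingers":[0.04,0.04,0.04,0,0,0,0,0]}' 25
python3 - <<'E'
from h import *
delta(tub(139.6,-86,122),92.3)
E
```

```text
clock: 28.4
tool_pos: [632.7, 98.4, 122.9]
orientation: [[-0.04, 0.999, 0.007], [0.999, 0.04, 0.001], [0.0, 0.007, -1.0]]
contact_force: [6.8, 0.8, -3.9]
finger_gap: 17.3
finger_force: 22.7
tool dxyz [ 0.1 -2.8  0.9] tool-x yaw 92.31 spin 0.01 tcp tub [142.4 -86.1 122.9]
```

```bash

python3 -m creep '{"travel":[[0,0.007,-0.003],[0,0.007,-0.002],[0,0.007,-0.001],[0,0.007,-0.001],[0,0.007,0],[0,0.007,0.001],[0,0.007,0.001],[0,0.007,0.002],[0,0.007,0.003],[0,0.003,0.001]],"spin":[0,0,0,0,0,0,0,0,0,0],"fingers":[0,0,0,0,0,0,0,0,0,0]}' 25
python3 -m creep '{"travel":[[0,0,0],[0,0,0],[0,0,0]],"spin":[0,0,0],"fingers":[0,0,0]}'
python3 - <<'E'
from h import *
delta(tub(139.5+61,-86,122),92.3)
E
```

```text
clock: 29.4
tool_pos: [692.9, 101.2, 122.2]
orientation: [[-0.041, 0.999, -0.009], [0.999, 0.041, -0.0], [0.0, -0.009, -1.0]]
contact_force: [-6.7, -0.3, 12.6]
finger_gap: 16.4
finger_force: 34.0
clock: 29.7
tool_pos: [692.8, 101.2, 122.4]
orientation: [[-0.041, 0.999, -0.008], [0.999, 0.041, -0.0], [0.0, -0.008, -1.0]]
contact_force: [-6.7, 0.2, 7.6]
finger_gap: 16.8
finger_force: 33.1
tool dxyz [-0.3 -2.   0.4] tool-x yaw 92.34 spin 0.04 tcp tub [202.6 -85.7 122.4]
```

```bash

python3 -m creep '{"travel":[[0,0,0],[0,0,0],[0,0,0],[0,0,-0.02],[0,0,-0.03],[0,0,-0.02],[0.02,-0.011,0],[0.02,-0.011,0],[0.02,-0.01,0],[0,0,0]],"spin":[0,0,0,0,0,0,0,0,0,0],"fingers":[0.03,0.04,0.04,0.04,0.04,0.04,0.04,0.04,0.04,0.04]}'
python3 -m creep '{"travel":[[0,0,0],[0,0,0]],"spin":[0,0],"fingers":[0.04,0.04]}' >/dev/null
python3 - <<'E'
from h import *
delta(tub(171,-26,86),92.3)
im,d=grab('side'); cv2.imwrite('pics/s7.png',cv2.resize(im[200:400,180:380],None,fx=3,fy=3)[...,::-1])
E
```

```text
clock: 30.7
tool_pos: [658.4, 163.1, 189.7]
orientation: [[-0.044, 0.999, -0.004], [0.999, 0.044, 0.001], [0.001, -0.004, -1.0]]
contact_force: [0.5, -0.5, -0.6]
finger_gap: 39.9
finger_force: 0.0
tool dxyz [  0.2  -2.1 104.6] tool-x yaw 92.32 spin 0.02 tcp tub [173.2 -26.2 190.6]
```

View pics/s7.png

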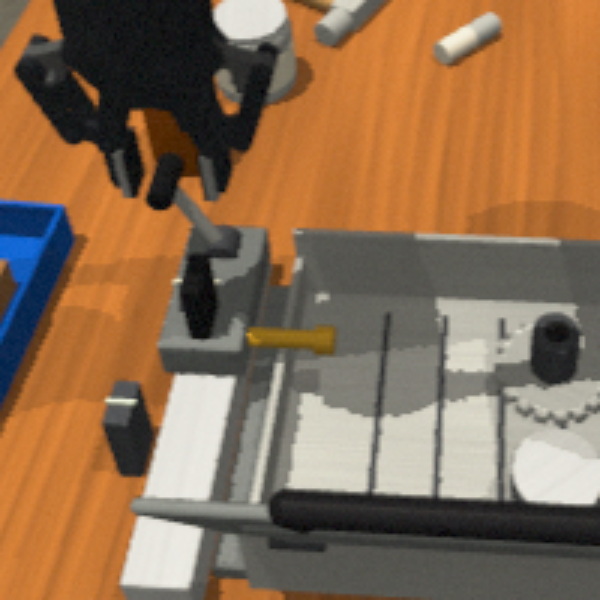

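The lever leans to +x (165,180), so the clamp is released. The fin is at (198,295). Lowering onto it.

```bash

python3 -m creep '{"travel":[[0,-0.001,0.02],[0,0,0.02],[0,0,0.02],[0,0,0.02],[0,0,0.012],[0,0,0.006],[0,0,0.003],[0,0,0]],"spin":[0,0,0,0,0,0,0,0],"fingers":[0.04,0.04,0.04,0.04,0.04,0.04,0.04,0.04]}'
python3 -m creep '{"travel":[[0,0,0],[0,0,0],[0,0,0],[0,0,0],[0,0,0],[0,0,0]],"spin":[0,0,0,0,0,0],"fingers":[0,0,0,0,0,0]}' 30
python3 - <<'E'
from h import *
delta(tub(171,-26,86),92.3)
E
```

```text
clock: 31.75
tool_pos: [660.7, 159.5, 90.6]
orientation: [[-0.04, 0.999, 0.001], [0.999, 0.04, 0.0], [0.0, 0.001, -1.0]]
contact_force: [-0.2, 0.3, -0.1]
finger_gap: 40.0
finger_force: 0.0
clock: 32.35
tool_pos: [659.7, 159.7, 91.6]
orientation: [[-0.041, 0.999, -0.001], [0.999, 0.041, -0.0], [-0.0, -0.001, -1.0]]
contact_force: [-3.8, 0.2, 5.7]
finger_gap: 13.3
finger_force: 32.1
tool dxyz [-0.1 -0.8  5.6] tool-x yaw 92.36 spin 0.06 tcp tub [171.8 -25.9  91.6]
```

```bash

python3 -m creep '{"travel":[[0.005,0,0],[0.01,0,0],[0.01,0,0],[0.01,0,0],[0.01,0,0],[0.01,0,0],[0.01,0,0],[0.01,0,0],[0.003,0,0],[0,0,0]],"spin":[0,0,0,0,0,0,0,0,0,0],"fingers":[0,0,0,0,0,0,0,0,0,0]}'
python3 -m creep '{"travel":[[0,0,0],[0,0,0]],"spin":[0,0],"fingers":[0,0]}' >/dev/null
python3 - <<'E'
from h import *
delta(tub(171,-26+83,92),92.3)
im,d=grab('side'); cv2.imwrite('pics/s8.png',cv2.resize(im[270:400,190:300],None,fx=4.5,fy=4.5,interpolation=cv2.INTER_CUBIC)[...,::-1])
im,d=grab('top'); cv2.imwrite('pics/t8.png',cv2.resize(im[140:190,190:270],None,fx=8,fy=8,interpolation=cv2.INTER_CUBIC)[...,::-1])
E
```

```text
clock: 33.35
tool_pos: [655.9, 238.0, 91.6]
orientation: [[-0.042, 0.999, -0.002], [0.999, 0.042, -0.001], [-0.0, -0.002, -1.0]]
contact_force: [-5.9, -0.9, 6.0]
finger_gap: 13.8
finger_force: 32.2
tool dxyz [ 4.5 -0.2 -0.4] tool-x yaw 92.37 spin 0.07 tcp tub [171.2  52.5  91.6]
```

View pics/s8.png

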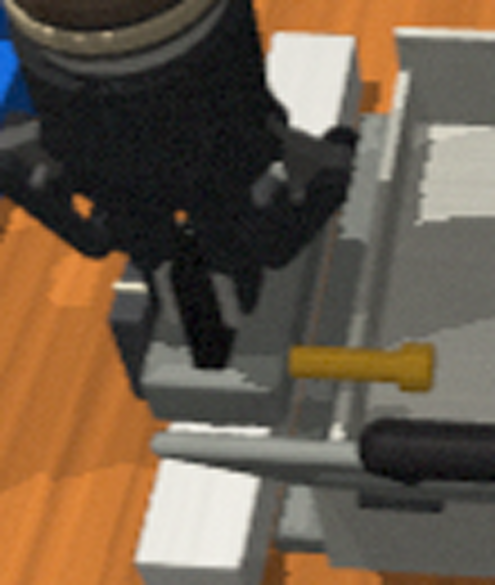

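View pics/t8.png

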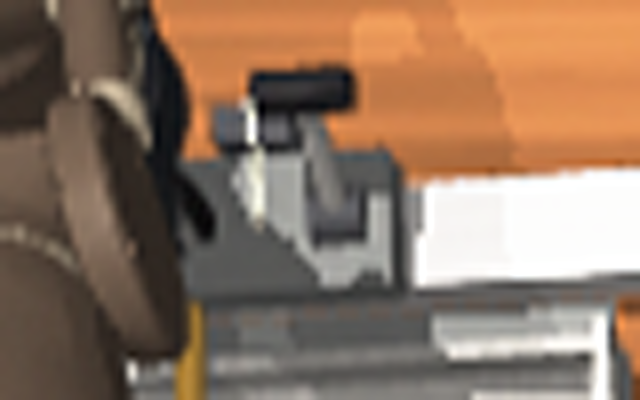

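In the top crop the mark's line is at (250,112) and the carriage's line at (256,165)–(258,220). They are nearly level.

```bash
python3 - <<'E'
from h import *
T=lambda u,v,z:totub(w('top',190+u/8-.44,140+v/8-.44,z=z)).round(1)
print('mark',T(250,105,60),T(250,135,60)); print('ptr',T(254,165,71),T(258,215,71))
U=lambda u,v,z:totub(w('top',180+u/4-.375,140+v/4-.375,z=z)).round(1)
print('initial mark',U(165,50,60),U(165,72,60),'ptr',U(275,68,71),U(274,108,71))
V=lambda u,v,z:totub(w('side',200+u/3.4-.35,230+v/3.4-.35,z=z)).round(1)
print('initial side mark',V(53,352,60),V(88,353,60),'ptr',V(130,217,71),V(180,217,71))
E
```

```text
mark [219.6  27.2  60. ] [207.9  27.4  60. ]
ptr [193.1  23.8  71. ] [173.8  22.6  71. ]
initial mark [221.4  27.   60. ] [204.2  27.3  60. ] ptr [199.5 -57.2  71. ] [168.8 -55.6  71. ]
initial side mark [221.8  25.6  60. ] [202.8  25.1  60. ] ptr [197.9 -56.4  71. ] [168.8 -58.1  71. ]
```

```bash

python3 -m creep '{"travel":[[0.004,0,0],[0,0,0],[0,0,0],[0,0,0]],"spin":[0,0,0,0],"fingers":[0,0,0,0]}'
python3 -m creep '{"travel":[[0,0,0],[0,0,0],[0,0,0],[0,0,-0.02],[0,0,-0.03],[0,0,-0.04],[0,0,0],[0,0,0]],"spin":[0,0,0,0,0,0,0,0],"fingers":[0.03,0.04,0.04,0.04,0.04,0.04,0.04,0.04]}'
python3 - <<'E'
from h import *
delta(tub(203,-86+82.5,150),92.3)
E
```

```text
clock: 34.05
tool_pos: [655.8, 241.5, 91.6]
orientation: [[-0.041, 0.999, -0.002], [0.999, 0.041, -0.001], [-0.001, -0.002, -1.0]]
contact_force: [-5.2, -2.0, 6.0]
finger_gap: 13.7
finger_force: 32.2
clock: 34.85
tool_pos: [658.4, 241.9, 182.3]
orientation: [[-0.04, 0.999, 0.004], [0.999, 0.04, 0.001], [0.001, 0.004, -1.0]]
contact_force: [-0.3, 0.4, -0.0]
finger_gap: 40.0
finger_force: 0.0
tool dxyz [-59.8  29.1  32.4] tool-x yaw 92.3 spin 0.0 tcp tub [173.8  56.3 182.3]
```

```bash

python3 -m creep '{"travel":[[-0.02,0.01,0],[-0.02,0.01,0],[-0.02,0.008,0],[0,0,0.02],[0,0,0.01],[0,0,0],[0,0,0]],"spin":[0,0,0,0,0,0,0],"fingers":[0.04,0.04,0.04,0.04,0.04,0.04,0.04]}'
python3 - <<'E'
from h import *
delta(tub(202.6,-86+82,122),92.3)
im,d=grab('top'); cv2.imwrite('pics/t9.png',cv2.resize(im[140:190,190:270],None,fx=8,fy=8,interpolation=cv2.INTER_CUBIC)[...,::-1])
E
```

```text
clock: 35.55
tool_pos: [686.6, 182.9, 149.2]
orientation: [[-0.041, 0.999, -0.002], [0.999, 0.041, -0.0], [-0.0, -0.002, -1.0]]
contact_force: [0.3, 0.5, 0.6]
finger_gap: 39.7
finger_force: 0.0
tool dxyz [-0.1  3.1 27.2] tool-x yaw 92.33 spin 0.03 tcp tub [199.6  -3.9 149.2]
```

View pics/t9.png

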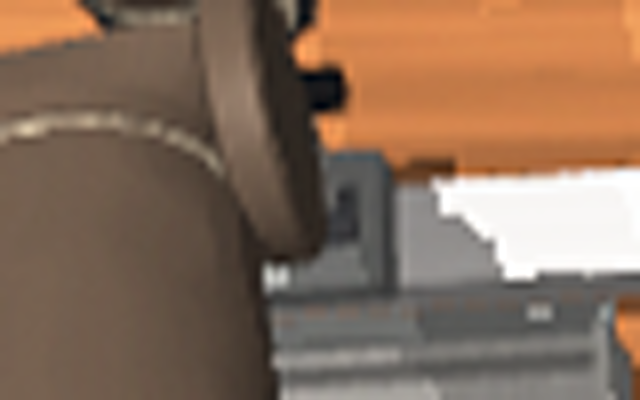

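The arm hides the lines, but the carriage end moved from (400,..) to (388,..), about 4 mm as intended. Now clamping.

```bash

python3 -m creep '{"travel":[[0,0.002,0.012],[0,0,0.01],[0,0,0.003],[0,0,0],[0,0,0],[0,0,0],[0,0,0],[0,0,0]],"spin":[0,0,0,0,0,0,0,0],"fingers":[0.04,0.04,0.04,0,0,0,0,0]}' 25
python3 -m creep '{"travel":[[0,-0.006,-0.003],[0,-0.007,-0.002],[0,-0.007,-0.001],[0,-0.007,-0.001],[0,-0.007,0],[0,-0.007,0.001],[0,-0.007,0.001],[0,-0.007,0.002],[0,-0.006,0.003],[0,-0.003,0.001]],"spin":[0,0,0,0,0,0,0,0,0,0],"fingers":[0,0,0,0,0,0,0,0,0,0]}' 25
python3 -m creep '{"travel":[[0,0,0],[0,0,0]],"spin":[0,0],"fingers":[0,0]}'
python3 - <<'E'
from h import *
delta(tub(142,-86+82,122),92.3)
E
```

```text
clock: 36.4
tool_pos: [688.9, 182.8, 124.8]
orientation: [[-0.04, 0.999, -0.001], [0.999, 0.04, -0.0], [-0.0, -0.001, -1.0]]
contact_force: [-0.7, -0.0, -4.1]
finger_gap: 16.9
finger_force: 24.9
clock: 37.4
tool_pos: [629.5, 180.3, 129.3]
orientation: [[-0.041, 0.999, 0.012], [0.999, 0.041, 0.001], [0.0, 0.012, -1.0]]
contact_force: [5.8, -1.4, 2.9]
finger_gap: 16.4
finger_force: 25.5
clock: 37.6
tool_pos: [628.2, 180.2, 128.4]
orientation: [[-0.041, 0.999, 0.007], [0.999, 0.041, 0.0], [0.0, 0.007, -1.0]]
contact_force: [3.4, -1.9, 7.8]
finger_gap: 16.7
finger_force: 26.1
tool dxyz [0.2 0.8 6.4] tool-x yaw 92.33 spin 0.03 tcp tub [141.2  -4.2 128.4]
```

```bash

python3 -m creep '{"travel":[[0,-0.003,0.002],[0,-0.002,0.001],[0,0,0],[0,0,0]],"spin":[0,0,0,0],"fingers":[0,0,0,0]}' 25
python3 -m creep '{"travel":[[0,0.002,0],[0,0,0],[0,0,0],[0,0,-0.02],[0,0,-0.03],[0,0,-0.05],[0,0,-0.05],[-0.04,0,-0.02],[-0.05,0,0],[-0.05,0,0]],"spin":[0,0,0,0,0,0,0,0,0,0],"fingers":[0.03,0.04,0.04,0.04,0.04,0.04,0.04,0.04,0.04,0.04]}'
python3 -m creep '{"travel":[[-0.05,0,0],[-0.02,0,0],[0,0,0]],"spin":[0,0,0],"fingers":[0.04,0.04,0.04]}'
python3 - <<'E'
from h import *
im,d=grab('top');P=cloud('top',d); cv2.imwrite('pics/t10.png',cv2.resize(im[140:280,130:330],None,fx=4,fy=4,interpolation=cv2.INTER_CUBIC)[...,::-1])
q=P[150:180,200:262].reshape(-1,3);q=q[(q[:,2]>122)&(q[:,2]<150)];print('lever',len(q),q.mean(0).round(1),[totub(q.mean(0)).round(1)])
E
```

```text
clock: 38.0
tool_pos: [628.0, 180.2, 128.3]
orientation: [[-0.041, 0.999, 0.018], [0.999, 0.041, 0.002], [0.001, 0.018, -1.0]]
contact_force: [7.6, -1.8, 11.3]
finger_gap: 16.6
finger_force: 26.4
clock: 39.0
tool_pos: [627.2, 39.9, 291.6]
orientation: [[-0.043, 0.999, -0.001], [0.999, 0.043, 0.0], [0.0, -0.001, -1.0]]
contact_force: [1.1, -0.7, -0.8]
finger_gap: 40.1
finger_force: 0.0
clock: 39.3
tool_pos: [629.4, -32.7, 289.6]
orientation: [[-0.036, 0.999, -0.004], [0.999, 0.036, -0.0], [0.0, -0.004, -1.0]]
contact_force: [-0.1, 0.7, 0.0]
finger_gap: 40.1
finger_force: 0.0
lever 92 [628.  186.4 137.8] [array([141.2,   2.1, 137.8])]
```

View pics/t10.png

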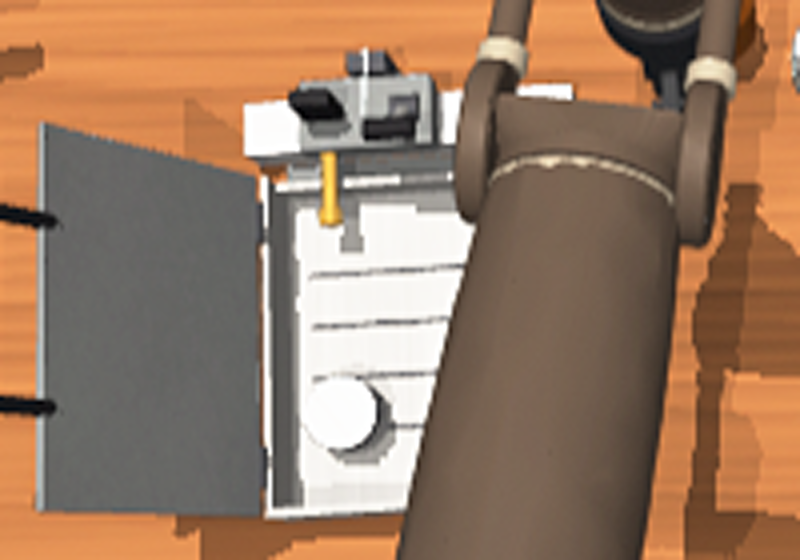

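The lines are level (mark and pointer both at x≈365), the lever leans to −x at (390,127), and the piston is in place. Rising and turning the gripper back for the lid.

```bash

python3 -m creep '{"travel":[[0,0,-0.02],[0,0,-0.02],[0,0,-0.02],[0,0,-0.02],[0,0,-0.02],[0,0,0],[0,0,0],[0,0,0],[0,0,0],[0,0,0]],"spin":[8.5,8.5,8.5,8.5,8.5,8.5,8.5,8.5,8.5,8.5],"fingers":[0.04,0.04,0.04,0.04,0.04,0.04,0.04,0.04,0.04,0.04]}'
python3 -m creep '{"travel":[[0,0,0],[0,0,0]],"spin":[4.9,0],"fingers":[0.04,0.04]}' >/dev/null
python3 - <<'E'
from h import *
print(np.round(robot.get_state()['joints'],1)); delta([478,391.5,385],2.3)
s=totub([0,0,0])
E
```

```text
clock: 40.35
tool_pos: [630.1, -27.3, 390.2]
orientation: [[0.992, 0.124, -0.003], [0.124, -0.992, 0.001], [-0.003, -0.002, -1.0]]
contact_force: [-0.2, -0.6, -0.3]
finger_gap: 39.9
finger_force: 0.0
[-6.5 12.9 81.4  0.1 85.8 81. ]
tool dxyz [-133.4 -425.4    6.2] tool-x yaw 2.56 spin 0.26 tcp tub [ 134.8 -211.9  390.3]
```

```bash

python3 -m creep '{"travel":[[-0.013,-0.042,0],[-0.013,-0.042,0],[-0.013,-0.042,0],[-0.013,-0.042,0],[-0.013,-0.042,0],[-0.013,-0.042,0],[-0.013,-0.042,0],[-0.013,-0.042,0],[-0.013,-0.042,0],[-0.013,-0.042,0]],"spin":[0.2,0,0,0,0,0,0,0,0,0],"fingers":[0.036,0.036,0.036,0.036,0.036,0.036,0.036,0.036,0.036,0.036]}'
python3 -m creep '{"travel":[[0,0,0],[0,0,0]],"spin":[0,0],"fingers":[0.036,0.036]}' >/dev/null
python3 - <<'E'
from h import *
delta([478,391.8,287],2.3)
E
```

```text
clock: 41.55
tool_pos: [482.5, 387.3, 390.9]
orientation: [[0.999, 0.042, -0.001], [0.042, -0.999, -0.0], [-0.001, 0.0, -1.0]]
contact_force: [0.2, -0.4, 0.4]
finger_gap: 35.8
finger_force: 0.0
tool dxyz [ -4.7  -5.9 103.5] tool-x yaw 2.51 spin 0.21 tcp tub [  4.4 207.6 390.5]
```

```bash

python3 -m creep '{"travel":[[-0.005,-0.005,0.01],[0,0,0.02],[0,0,0.02],[0,0,0.02],[0,0,0.015],[0,0,0.01],[0,0,0.005],[0,0,0]],"spin":[0.2,0,0,0,0,0,0,0],"fingers":[0.036,0.036,0.036,0.036,0.036,0.036,0.036,0.036]}' 
python3 -m creep '{"travel":[[0,0,0],[0,0,0],[0,0,0],[0,0,0],[0,0,0]],"spin":[0,0,0,0,0],"fingers":[0,0,0,0,0]}' 30
python3 - <<'E'
from h import *
delta(tub(0,107-255*np.cos(2),55+255*np.sin(2)),2.3)
a=np.r_[np.linspace(2.0,.25,36),np.linspace(.25,0,13)[1:]]
y=np.round(107-255*np.cos(a)); z=np.round(255*np.sin(a)+74)
print([(int(-p),int(-q)) for p,q in zip(np.diff(y),np.diff(z))])
E
```

```text
clock: 42.55
tool_pos: [479.4, 389.3, 290.7]
orientation: [[0.999, 0.035, -0.001], [0.035, -0.999, -0.001], [-0.001, 0.001, -1.0]]
contact_force: [0.8, 0.1, 0.3]
finger_gap: 35.9
finger_force: 0.0
clock: 43.05
tool_pos: [480.0, 390.7, 292.7]
orientation: [[0.999, 0.035, 0.002], [0.035, -0.999, 0.003], [0.002, -0.002, -1.0]]
contact_force: [-0.3, 1.9, 3.5]
finger_gap: 10.9
finger_force: 29.5
tool dxyz [-1.6 -1.   5.9] tool-x yaw 2.03 spin -0.27 tcp tub [  1.6 212.1 292.7]
[(12, -5), (12, -4), (12, -4), (12, -3), (13, -3), (12, -2), (13, -1), (13, -1), (12, 0), (13, 1), (13, 1), (12, 2), (13, 2), (12, 3), (12, 4), (12, 4), (12, 5), (12, 6), (11, 6), (11, 6), (10, 8), (11, 7), (9, 8), (10, 9), (9, 9), (8, 10), (8, 10), (7, 10), (7, 11), (7, 11), (6, 11), (5, 12), (5, 12), (4, 12), (3, 12), (1, 5), (1, 5), (2, 5), (0, 6), (1, 5), (1, 5), (1, 5), (0, 6), (1, 5), (0, 5), (0, 6), (0, 5)]
```

```bash

python3 -m creep '{"travel":[[0,0.006,-0.002],[0,0.012,-0.005],[0,0.012,-0.004],[0,0.012,-0.004],[0,0.012,-0.003],[0,0.013,-0.003],[0,0.012,-0.002],[0,0.013,-0.001],[0,0.013,-0.001],[0,0.012,0]],"spin":[-0.2,0,0,0,0,0,0,0,0,0],"fingers":[0,0,0,0,0,0,0,0,0,0]}' 35
python3 -m creep '{"travel":[[0,0.007,0.001],[0,0.013,0.001],[0,0.013,0.001],[0,0.012,0.002],[0,0.013,0.002],[0,0.012,0.003],[0,0.012,0.004],[0,0.012,0.004],[0,0.012,0.005],[0,0,0]],"spin":[0,0,0,0,0,0,0,0,0,0],"fingers":[0,0,0,0,0,0,0,0,0,0]}'
python3 - <<'E'
from h import *
s=robot.get_state();t=totub(s['tool_pos']); print('angle',np.arctan2(t[2]+19-74,107-t[1]), 'r',np.hypot(t[2]-55,107-t[1])); 
delta(tub(0,107-255*np.cos(1.15),55+255*np.sin(1.15)),2.3)
E
```

```text
clock: 44.05
tool_pos: [485.5, 273.8, 317.6]
orientation: [[0.999, 0.038, 0.005], [0.038, -0.999, 0.004], [0.005, -0.004, -1.0]]
contact_force: [3.1, 3.9, 0.5]
finger_gap: 10.3
finger_force: 34.2
clock: 45.05
tool_pos: [490.3, 166.6, 290.6]
orientation: [[0.999, 0.037, 0.005], [0.037, -0.999, 0.001], [0.005, -0.001, -1.0]]
contact_force: [11.8, 3.8, -11.6]
finger_gap: 10.5
finger_force: 34.1
angle 1.1022420926666285 r 264.0620175352602
tool dxyz [ -2.9 -15.1   2.9] tool-x yaw 2.13 spin -0.17 tcp tub [  2.8 -12.2 290.6]
```

```bash

python3 -m creep '{"travel":[[0,0.009,0.008],[0,0.010,0.008],[0,0.010,0.009],[0,0.010,0.008],[0,0.009,0.009],[0,0.009,0.009],[0,0.009,0.010],[0,0.008,0.010],[0,0.008,0.010],[0,0.006,0.010]],"spin":[0,0,0,0,0,0,0,0,0,0],"fingers":[0,0,0,0,0,0,0,0,0,0]}' 35
python3 - <<'E'
from h import *
s=robot.get_state();t=totub(s['tool_pos']); print('angle',np.arctan2(t[2]+19-74,107-t[1]), 'r',np.hypot(t[2]-55,107-t[1])); 
delta(tub(0,107-255*np.cos(.65),55+255*np.sin(.65)),2.3)
E
```

```text
clock: 46.05
tool_pos: [494.6, 74.6, 204.7]
orientation: [[0.999, 0.04, 0.007], [0.04, -0.999, -0.008], [0.007, 0.009, -1.0]]
contact_force: [3.3, -10.1, 10.0]
finger_gap: 10.2
finger_force: 38.5
angle 0.6163389226479444 r 259.0255621512309
tool dxyz [-3.4 -8.3 -4.7] tool-x yaw 2.32 spin 0.02 tcp tub [   3.4 -104.4  204.7]
```

```bash

python3 -m creep '{"travel":[[0,0.006,0.010],[0,0.006,0.011],[0,0.006,0.011],[0,0.005,0.011],[0,0.005,0.012],[0,0.004,0.012],[0,0.003,0.012],[0,0.003,0.011],[0,0.001,0.006],[0,0.001,0.006]],"spin":[0,0,0,0,0,0,0,0,0,0],"fingers":[0,0,0,0,0,0,0,0,0,0]}' 35
python3 - <<'E'
from h import *
s=robot.get_state();t=totub(s['tool_pos']); print('angle',np.arctan2(t[2]+19-74,107-t[1]), 'r',np.hypot(t[2]-55,107-t[1]),t); 
E
```

```text
clock: 47.05
tool_pos: [496.5, 34.5, 101.7]
orientation: [[0.999, 0.042, 0.007], [0.042, -0.999, -0.008], [0.007, 0.008, -1.0]]
contact_force: [5.5, -10.5, 3.8]
finger_gap: 10.9
finger_force: 40.0
angle 0.18367239570531846 r 255.72938191053865 [   3.70362734 -144.42790951  101.70677781]
```

```bash

python3 -m creep '{"travel":[[0,0,0.005],[0,0,0.006],[0,0,0.006],[0,0,0.006],[0,0,0.006],[0,0,0.006],[0,0,0.005],[0,0,0.004],[0,0,0.003],[0,0,0]],"spin":[0,0,0,0,0,0,0,0,0,0],"fingers":[0,0,0,0,0,0,0,0,0,0]}' 35
python3 - <<'E'
from h import *
s=robot.get_state();t=totub(s['tool_pos']); print('angle',np.arctan2(t[2]+19-74,107-t[1]), 'r',np.hypot(t[2]-55,107-t[1]),t); 
E
```

```text
clock: 48.05
tool_pos: [496.8, 31.2, 58.4]
orientation: [[0.999, 0.046, 0.005], [0.046, -0.999, -0.014], [0.004, 0.014, -1.0]]
contact_force: [-5.6, -23.6, 30.1]
finger_gap: 10.6
finger_force: 43.9
angle 0.01334948293777609 r 254.83853420427678 [   3.84943552 -147.81582732   58.40186162]
```

```bash

python3 -m creep '{"travel":[[0,0.004,0],[0,0.002,-0.003],[0,0,0],[0,0,0],[0,0,0],[0,0,-0.02],[0,0,-0.03],[0,0,-0.04],[0,0,-0.05],[0,0,-0.05]],"spin":[0,0,0,0,0,0,0,0,0,0],"fingers":[0,0,0.036,0.036,0.036,0.036,0.036,0.036,0.036,0.036]}'
python3 -m creep '{"travel":[[0,0.04,0],[0,0.05,0],[0,0.05,0],[0,0,0],[0,0,0]],"spin":[0,0,0,0,0],"fingers":[0.036,0.036,0.036,0.036,0.036]}'
python3 - <<'E'
from h import *
im,d=grab('side');cv2.imwrite('pics/s11.png',cv2.resize(im[180:400,190:450],None,fx=2.7,fy=2.7,interpolation=cv2.INTER_CUBIC)[...,::-1])
P=cloud('side',d); p=P[285:375,295:385].reshape(-1,3); p=p[(p[:,2]>60)&(p[:,2]<110)]
A=np.c_[(p-O)@Rt[:,:2],np.ones(len(p))]; k=np.linalg.lstsq(A,p[:,2],rcond=None)[0]; print('plane in tub axes',k,len(p))
im,d=grab('top');P=cloud('top',d); p=P[195:255,205:262].reshape(-1,3); p=p[(p[:,2]>60)&(p[:,2]<110)]
A=np.c_[(p-O)@Rt[:,:2],np.ones(len(p))]; k=np.linalg.lstsq(A,p[:,2],rcond=None)[0]; print('top',k,len(p))
E
```

```text
clock: 49.05
tool_pos: [491.2, 33.3, 246.2]
orientation: [[0.999, 0.039, -0.005], [0.039, -0.999, -0.0], [-0.005, -0.0, -1.0]]
contact_force: [1.7, -0.5, -0.5]
finger_gap: 36.0
finger_force: 0.0
clock: 49.55
tool_pos: [497.5, -107.3, 245.0]
orientation: [[0.999, 0.036, -0.003], [0.036, -0.999, 0.001], [-0.003, -0.002, -1.0]]
contact_force: [-0.6, 0.8, -0.2]
finger_gap: 36.0
finger_force: 0.0
plane in tub axes [ 1.45290485e-03 -1.07545763e-02  8.00324975e+01] 8072
top [1.14926168e-03 2.19500280e-03 7.80353480e+01] 3399
```

View pics/s11.png

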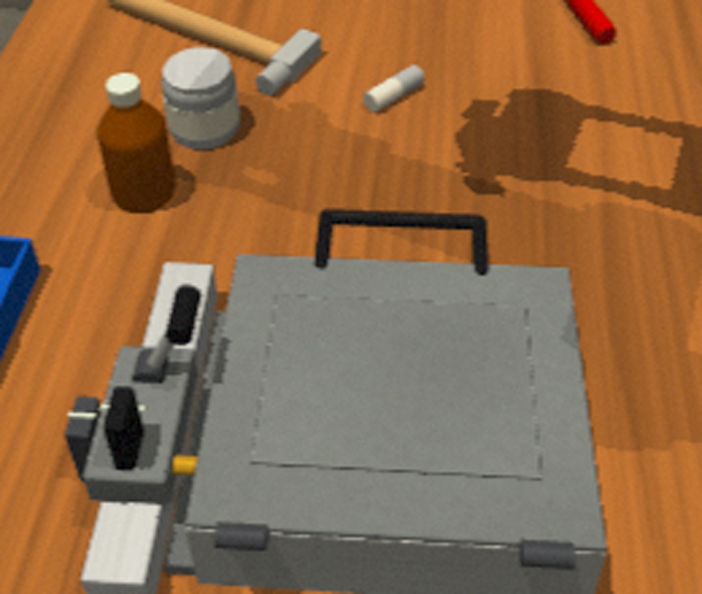

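The lid is flat, with a measured slope of 0.01 rad or less. The lines are level (mark at (82,413), pointer at (140,408)), the lever leans to the tub at (183,315), and the robot is clear.

```bash
python3 -c "
from cell import robot
print(robot.finish_job())"
```

```text
the job is handed in; nothing more can be done
None
```

I handed the job in at about 50 s, with no verdict returned. By my last pictures and force readings, the two parts present (sprocket and piston) stand in the tub, the carriage is at the mark and clamped, and the lid is shut.

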